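# Dip the compressor's oil and hold the dipstick level for reading

## Task

Check the oil of the bench compressor. First slide the white drip pan along the bench, without lifting it, until it lies centred under the mouth of the slanted dipstick tube; then take the dipstick from its rest, push it down the tube until its black collar stops on the mouth, draw it right out again, and hold it level, marks upward, with its tip over the drip pan for reading. Finish there with the dipstick held motionless in the gripper, clear of everything else, the pan still under the mouth; leave the vials, the centrifuge tube and the timer undisturbed.

Things in the scene. Friction and masses are not known exactly. Their poses are not given: they have to be found in the camera images.
- compressor: Fixed bench compressor: grey crankcase, finned cylinder on top, blue motor behind. Origin on the bench under the crankcase's centre; x back along the motor, z up. Footprint x -60..+176, y -60..+60 mm; 225 mm high (side wall at y = -58 mm: 128 mm high). The dipstick tube leaves its -y side.
- tube_mouth (a point): Centre of the mouth of the steel dipstick tube, fixed at (0, -135, 165) mm in the compressor's frame. z points out along the tube, 45 degrees above level, away from the compressor; x is level. Flat lip ring 26 mm outside, 20 mm inside; a funnel narrows over 18 mm to an 11 mm bore, open for 118 mm.
- dipstick: Loose, 178 mm, 70 g, balances about 8 mm tipward of the origin. Origin: centre of the collar's seating face; x to the tip, z = side with black marks (up at start). 7 mm round steel rod x 0..100 mm; black collar 28 mm across, x -6..0; 10 mm square neck to -26; yellow flat grip x -26..-78, 14 mm thick (y), 24 high (z). Goes 100 mm into the tube until the collar sits on the lip.
- dipstick_tip (a point): The tip of the dipstick, at x = 100 mm in its frame.
- stick_rest: Fixed sheet-steel rest, base 96 x 64 x 3 mm, origin under its centre. Notched uprights 46 mm wide, 83 mm high at x = +35 and -36 mm carry the dipstick level along the rest's x, axis 72 mm above the bench, collar at x = -20 between them, grip overhanging at -x. Notches 15 mm deep, open upwards: lift straight up 30 mm to clear.
- drip_pan: Loose round drip pan, white enamel with a blue rim, 126 mm across the rim, 104 mm at the foot, 22 mm high, 0.25 kg. Origin at the centre of its underside.
- amber_vial: Loose brown vial with a black cap, 22 mm across, 47 mm high, standing; origin under its centre.
- white_vial: Loose white vial with a blue cap, 22 mm across, 47 mm high, standing; origin under its centre.
- spare_tube: Loose centrifuge tube with a blue cap lying on the bench, 119 mm long, 34 mm across; origin under its centre. It lies in front of the tall fixed analyser (0.5 m high, on the right: world x above about 0.5 m, y below about -0.33 m), which the arm must swing clear of.
- timer: Loose small white timer lying on the bench, 61 x 63 x 19 mm; origin under its centre.

How it is judged:
By the outcome, as a careful person would: the job done as asked, in the order asked, and still so for the second after the job is handed in, while the arm keeps its last pose, push and grip.
It also fails if it takes over 72 s, if anything falls off the work surface, if the arm or the gripper's body presses on something with over 40 N, if the wrist force passes 120 N, or if a joint passes its speed limit or range.

## Robot

A 6-joint arm with a two-finger parallel gripper is mounted at the origin on a cart in front of the work surface, level with it; the furniture and walls round the work are solid. World frame = base frame: x ahead of the robot, y to its left, z up, the work surface at z = 0. Lengths are in mm, angles in rad, forces in N, time in s.
With the tool pointing down it reaches from about 250 to 725 mm from the base axis. Payload 4 kg.
Tool frame: the origin (TCP) lies between the finger pads; the fingertips stand 14 mm ahead of it and the grasp point (between the pads) lies 5 mm behind it; z points along the fingers, y is the line along which they close (so a half turn about z gives the same grasp; the last joint's range is limited). The gripper opens to 85 mm and grips with 20 to 120 N. Pads are 22 mm wide; open, the fingers measure 114 mm over their backs; the gripper's body (76 mm by 85 mm) begins 54 mm behind the grasp point. The pads swing forward as they close: fully open they stand 13 mm farther back than shut.
Start: joints at [-1.191, 0.241, 0.005, 1.335, 0, 1.571], TCP at [185.365, -464.37, 245.306] pointing down, gripper open.
Joint ranges: [-2.72, 2.72], [-1.05, 1.87], [-1.09, 1.28], [-1.99, 2.15], [-1.42, 1.44], [-3.14, 3.14]. Speed limits (rad/s): [2.79, 2.79, 3.14, 3.14, 3.14, 3.14].

## Interface

Orientations are given as a unit quaternion [w, x, y, z].
In Python, from rig import telemetry, optics, manip gives the robot as it stands.
- The arm moves only by the tool play_rows, never from a script. Its argument "commands" is a list of rows, each a list of 7 numbers: the turn, a rotation vector about the tool's x, y, z in a scale on which 1.0 is pi rad, then the shift along the tool's x, y, z in shares of 60 cm (1.0 is 60 cm), then the closure, from -1 (fully open) to 1 (shut). A call has 1 to 8 rows; each row is the pose to reach, as a shift and turn from the pose commanded when the call began, along the tool's axes at that moment; what a row does not reach only later rows make up. A row lasts 1/10 s, in which the tool goes at most 50 mm and 8.59 degrees, less where a joint would pass 70% of its speed; a pose out of reach is approached as far as the arm can. A call with a gripper value outside its range is refused whole. The fingers move at their own pace and stop on an object; "force" is the grip in N (left out, the last holds). Time passes only in rows, so rows that repeat a pose let the fingers close. It gives the time, the measured TCP pose, the force, the opening and the grip force at its end, in the units of the state.
- telemetry.read_state(): the state, without advancing time (a new reading comes with each control period).
- optics.read_camera(name): name is "scene" or "top"; returns a dict with "pixels" (480x640x3 uint8, red, green, blue), "camera_matrix" (3x3 intrinsics, pixels), "dist_coeffs" ([k1, k2, p1, p2, k3] as OpenCV has them; the pictures are not rectified), "origin" and "orientation" of the camera in the world. Camera axes: x right, y down, z forward; pixel columns grow to the right and rows downward; lengths in mm; the calibration is good to about 2 mm. A picture is of the moment at which its call begins. There is no depth.
- manip.job_done(): hands the job in; it is judged then, once.
The state is a dict: "t": time; "joints": joint angles; "joint_vel": joint speeds; "effort": joint torques, N m; "ee_pos": TCP position; "orientation": TCP orientation; "force": force on the tool from outside, world axes, zero at the start; "torque": the same for the moment, N m; "finger_gap": finger opening in mm; "grasp_force": force on a finger pad.
Only numpy, scipy, OpenCV 4.12 (cv2) and the standard library are available. Lean on these libraries where they do the work, as an engineer would, in place of code of your own. Each camera call takes 0.05 s, during which the arm holds its last target. There are 200 camera calls.

## Working session

There is one attempt and no reset: what is moved stays moved. The work goes in short steps, Python scripts to look and compute and a tool call to move; the robot and the scene stay as the last step left them, time stands still between calls to the robot, and variables do not carry over. Pictures are saved under pics/ and viewed, at most 10 in all, crops included, and the job is handed in when it is done.

Besides the shell and the picture viewer there is one more tool, called after "Call:" by a JSON object that holds its "method" and its "body", one argument or row to a line. play_rows: Moves the arm, as the interface text tells. Its arguments: {"type":"object","properties":{"commands":{"type":"array","items":{"type":"array","items":{"type":"number"}}},"force":{"type":"number"}},"required":["commands"]}

```bash
ls; mkdir -p pics
python3 - <<'E'
from rig import telemetry, optics
import cv2,numpy as np
print(telemetry.read_state())
for n in("scene","top"):
    d=optics.read_camera(n); cv2.imwrite(f"pics/{n}0.png",d["pixels"][:,:,::-1])
    print(n,d["camera_matrix"],d["dist_coeffs"],d["origin"],d["orientation"])
E
```

```text
pics
{'t': 0.0, 'joints': array([-1.19100478e+00,  2.41453132e-01,  3.70645630e-03,  1.33520475e+00,
        2.30034247e-05,  1.57081801e+00]), 'joint_vel': array([-0.00053873,  0.00060211, -0.0001429 , -0.00119156,  0.00064653,
        0.00119409]), 'effort': array([ 6.95749695e-04, -3.72313392e+01,  2.52410227e+01,  1.69196154e-02,
       -5.44590523e-05,  1.25809837e-06]), 'ee_pos': array([ 185.14225184, -463.79889259,  244.38610196]), 'orientation': array([-1.06034704e-03,  9.82025393e-01,  1.88745773e-01, -1.92110816e-04]), 'force': array([-0.10176906,  0.10605771,  0.77229613]), 'torque': array([-0.00532553, -0.00937278, -0.01964451]), 'grasp_force': 0.0, 'finger_gap': 85.459759697429}
scene [[609.53486733   0.         306.14679774]
 [  0.         609.53486733 238.1909361 ]
 [  0.           0.           1.        ]] [-0.2125666  0.         0.         0.         0.       ] [  479.97159065 -1295.23687504   931.57178836] [-4.64360581e-01  8.85644522e-01 -6.61015407e-04 -1.61095477e-03]
top [[503.40059949   0.         319.05416725]
 [  0.         503.40059949 239.87820323]
 [  0.           0.           1.        ]] [-0.03186625  0.          0.          0.          0.        ] [ 227.01554736 -114.8792898  1444.54222052] [-0.07213744  0.72683678 -0.67942579  0.06989328]
```

View pics/scene0.png

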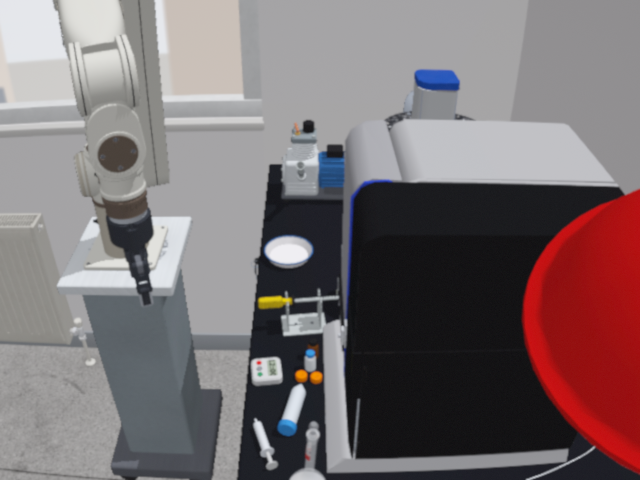

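View pics/top0.png

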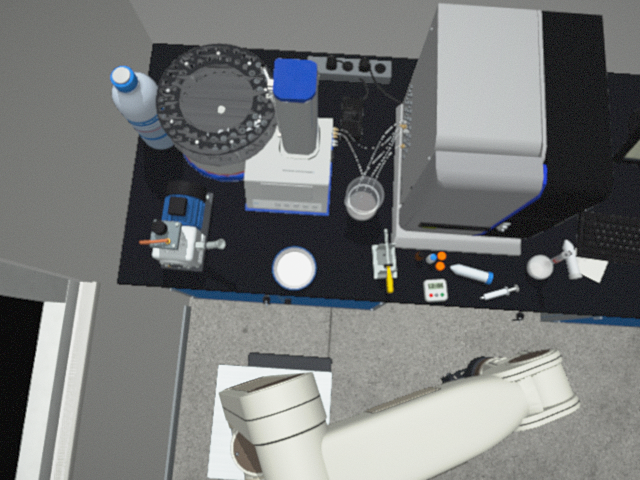

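The scene view shows the pan at (289,251), the yellow grip at (272,302) and the rest at (303,325), with the compressor at (305,170). The top view shows the pan at (294,268), the grip at (389,280), the tip at about (387,232), the mouth at about (220,244) and the compressor at about (180,240).

```bash
cat > h.py <<'E'
import numpy as np, cv2
from scipy.spatial.transform import Rotation as R
from rig import telemetry, optics
def cam(n):
    d=optics.read_camera(n); q=np.array(d["orientation"]); d["R"]=R.from_quat(q[[1,2,3,0]]).as_matrix(); d["o"]=np.array(d["origin"]); return d
def ray(d,uv):
    p=cv2.undistortPoints(np.array([[uv]],float),d["camera_matrix"],np.array(d["dist_coeffs"]))[0,0]
    v=d["R"]@np.array([p[0],p[1],1]); return v/np.linalg.norm(v)
def onz(d,uv,z):
    v=ray(d,uv); return d["o"]+v*(z-d["o"][2])/v[2]
def proj(d,P):
    P=np.array(P,float).reshape(-1,3); Rt=d["R"].T
    return cv2.projectPoints(P,cv2.Rodrigues(Rt)[0],-Rt@d["o"],d["camera_matrix"],np.array(d["dist_coeffs"]))[0][:,0]
def tri(da,ua,db,ub):
    a,b=ray(da,ua),ray(db,ub); s=np.linalg.lstsq(np.c_[a,-b],db["o"]-da["o"],rcond=None)[0]
    p,q=da["o"]+s[0]*a,db["o"]+s[1]*b; return (p+q)/2,np.linalg.norm(p-q)
def blobs(m,off=(0,0),amin=15):
    n,l,s,c=cv2.connectedComponentsWithStats(m.astype(np.uint8)); return [(s[i,4],(c[i]+off).round(1),(s[i,:2]+off),s[i,2:4]) for i in range(1,n) if s[i,4]>=amin]
E
python3 - <<'E'
from h import *
T=cam("top");S=cam("scene")
np.set_printoptions(suppress=True,precision=1)
for n,d,(x0,y0,x1,y1) in(("top",T,(110,180,520,310)),("scene",S,(240,100,350,460))):
    im=d["pixels"][y0:y1,x0:x1]; hsv=cv2.cvtColor(im,cv2.COLOR_RGB2HSV); h,s,v=[hsv[...,i] for i in range(3)]
    print(n,"yellow",blobs((h>20)&(h<35)&(s>130)&(v>100),(x0,y0)))
    print("blue",blobs((h>95)&(h<125)&(s>110)&(v>60),(x0,y0)))
    print("white",blobs((s<45)&(v>190),(x0,y0)))
print([onz(T,u,z) for u,z in(((294,268),22),((180,240),165),((220,244),165))])
print(onz(S,(289,248),22))
a=cv2.resize(T["pixels"][180:310,120:320],None,fx=4,fy=4,interpolation=cv2.INTER_CUBIC)
b=cv2.resize(S["pixels"][110:210,270:350],None,fx=4,fy=4,interpolation=cv2.INTER_CUBIC)
c=cv2.resize(T["pixels"][220:310,350:450],None,fx=4,fy=4,interpolation=cv2.INTER_CUBIC)
e=cv2.resize(S["pixels"][270:350,250:350],None,fx=4,fy=4,interpolation=cv2.INTER_CUBIC)
o=np.zeros((600,800,3),np.uint8); o[:520,:800]=a
cv2.imwrite("pics/a.png",o[:,:,::-1])
o=np.zeros((600,800,3),np.uint8); o[:400,:320]=b;o[:360,320:720]=c
cv2.imwrite("pics/b.png",o[:,:,::-1])
E
```

```text
top yellow [(np.int32(146), array([389.2, 280.7]), array([386, 266]), array([ 8, 27], dtype=int32))]
blue [(np.int32(32), array([225. , 180.4]), array([216, 180]), array([19,  2], dtype=int32)), (np.int32(388), array([295.9, 208. ]), array([244, 180]), array([88, 37], dtype=int32)), (np.int32(845), array([185.5, 210.7]), array([161, 194]), array([44, 36], dtype=int32)), (np.int32(90), array([505.6, 218. ]), array([491, 208]), array([29, 21], dtype=int32)), (np.int32(15), array([482.3, 232.9]), array([478, 231]), array([8, 4], dtype=int32)), (np.int32(203), array([292.5, 266.7]), array([271, 245]), array([46, 46], dtype=int32)), (np.int32(38), array([433.3, 256.3]), array([430, 253]), array([7, 7], dtype=int32)), (np.int32(72), array([489.9, 277.7]), array([485, 271]), array([ 9, 14], dtype=int32)), (np.int32(612), array([224. , 294.9]), array([175, 288]), array([90, 14], dtype=int32)), (np.int32(795), array([323.7, 301.7]), array([269, 295]), array([111,  14], dtype=int32))]
white [(np.int32(217), array([298.5, 181.1]), array([248, 180]), array([81,  5], dtype=int32)), (np.int32(23),
[... 2343 characters left out ...]
1.1]), array([322, 315]), array([ 3, 12], dtype=int32)), (np.int32(438), array([341.2, 382.3]), array([335, 321]), array([ 15, 137], dtype=int32)), (np.int32(149), array([299. , 330.4]), array([284, 325]), array([38, 10], dtype=int32)), (np.int32(410), array([265.8, 369.9]), array([252, 358]), array([30, 23], dtype=int32)), (np.int32(432), array([294.5, 403.3]), array([283, 385]), array([22, 38], dtype=int32)), (np.int32(200), array([261.4, 435.3]), array([255, 420]), array([15, 30], dtype=int32)), (np.int32(22), array([268.5, 455.6]), array([267, 452]), array([5, 8], dtype=int32))]
[array([430.3, -34.7,  22. ]), array([462.9, 258.4, 165. ]), array([459.4, 153.4, 165. ])]
[432.4 -23.8  22. ]
```

View pics/a.png

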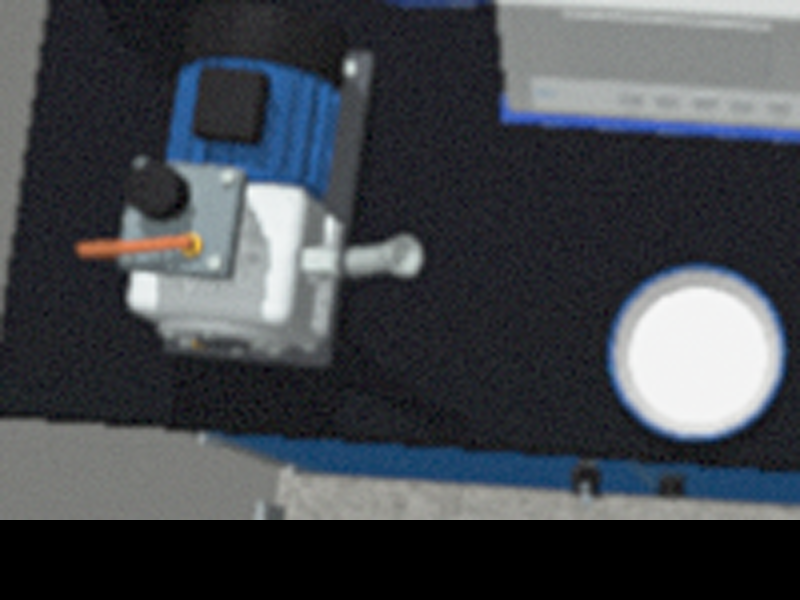

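View pics/b.png

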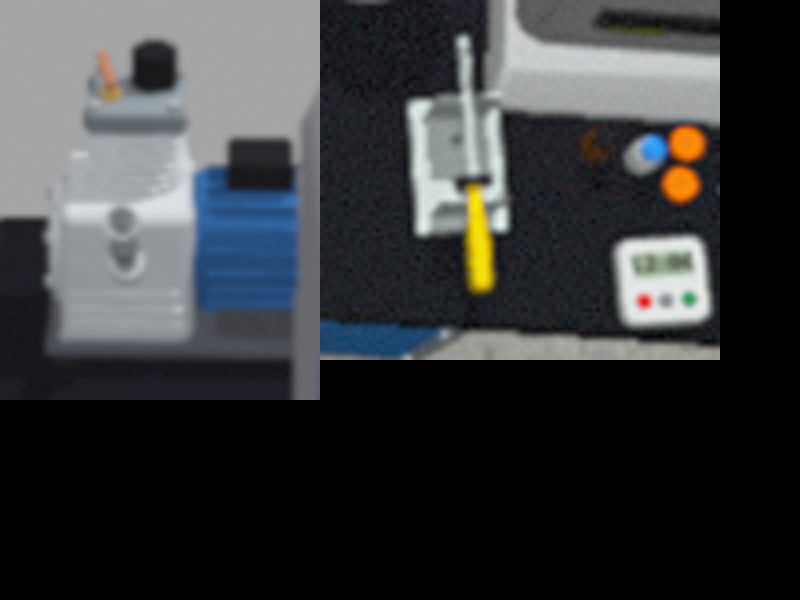

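Crop a (4x top) has the lip centre at (407,257), the pan rim centre at (697,352) and the base plate's right edge from (370,52) to (325,365). Crop b has the mouth hole at (122,218) in the scene view. In the top view it has the stick tip at (464,38), the collar at (475,180) and the grip at (480,245). Next I'll measure these properly.

```bash
cat >> h.py <<'E'
def avg(n,k=5):
    fs=[cam(n) for _ in range(k)]; d=fs[0]; d["pixels"]=np.mean([f["pixels"] for f in fs],0).astype(np.uint8); return d
def hsv(d): return [c.astype(int) for c in cv2.split(cv2.cvtColor(d["pixels"],cv2.COLOR_RGB2HSV))]
def pan(d,box):
    x0,y0,x1,y1=box; h,s,v=hsv(d); m=np.zeros(h.shape,np.uint8)
    m[y0:y1,x0:x1]=(((v>110)&(s<70))|((h>95)&(h<125)&(s>80)&(v>70)))[y0:y1,x0:x1]
    c=max(cv2.findContours(m,cv2.RETR_EXTERNAL,cv2.CHAIN_APPROX_NONE)[0],key=cv2.contourArea)
    return cv2.fitEllipse(cv2.convexHull(c))
E
python3 - <<'E'
from h import *
np.set_printoptions(suppress=True,precision=2)
T=avg("top");S=avg("scene")
np.savez("f0.npz",T=T["pixels"],S=S["pixels"])
e=pan(T,(262,238,330,292)); f=pan(S,(258,228,318,274)); print("pan",e,f,onz(T,e[0],22),onz(S,f[0],22),tri(T,e[0],S,f[0]))
print("mouth",tri(T,(221.4,243.9),S,(300.1,164.1)))
for d in(T,S):
    h,s,v=hsv(d); m=(h>18)&(h<36)&(s>120)&(v>90); m[:180]=0; m[:, :240]=0;m[:,420:]=0
    ys,xs=np.nonzero(m); 
    b=max(blobs(m),key=lambda b:b[0]); print("yellow",b)
    (r)=cv2.minAreaRect(np.c_[xs,ys].astype(np.float32)); print(r)
    d["y"]=np.array(r[0])
print("grip c",tri(T,T["y"],S,S["y"]))
# base plate right edge in top
g=cv2.cvtColor(T["pixels"],cv2.COLOR_RGB2GRAY).astype(float)
print(g[215:222].mean(0)[195:220].round(0)); print(g[262:270].mean(0)[185:215].round(0))
# rod rows in top
for r in range(228,262,2): print(r,g[r,380:396].astype(int))
for c in range(290,345,4): print(c,cv2.cvtColor(S["pixels"],cv2.COLOR_RGB2GRAY)[290:306,c])
E
```

```text
pan ((293.7609558105469, 267.7086181640625), (44.88774108886719, 45.63360595703125), 61.49085235595703) ((288.2461242675781, 250.26129150390625), (32.990901947021484, 49.983299255371094), 89.03392791748047) [431.13 -33.98  22.  ] [430.73 -33.73  22.  ] (array([430.92, -34.02,  22.26]), np.float64(0.3618175206845168))
mouth (array([459.64, 148.29, 173.14]), np.float64(2.3100145709454796))
yellow (np.int32(154), array([389.2, 280.8]), array([386, 266]), array([ 8, 27], dtype=int32))
((389.5, 279.0), (26.0, 7.0), 90.0)
yellow (np.int32(360), array([272.9, 301.5]), array([258, 295]), array([35, 14], dtype=int32))
((274.916259765625, 301.327392578125), (12.183245658874512, 34.41232681274414), 85.91438293457031)
grip c (array([ 409.62, -300.16,   79.11]), np.float64(0.19805831895975076))
[77. 62. 69. 86. 85. 73. 74. 79. 75. 73. 73. 74. 75. 72. 59. 39. 26. 28.
 32. 33. 34. 32. 34. 34. 33.]
[117. 116. 119. 122. 117. 109. 104. 100.  99.  99. 102. 108. 109. 109.
 104.  97.  87.  67.  43.  26.  26.  26.  28.  28.  30.  30.  30.  32.
  34.  32.]
228 [ 26  31  28  36  57  86  82  51  34  30  29  
[... 1403 characters left out ...]
 75  39  32  32]
306 [ 31  31  32  32  32  32  40  96 162 187 168 120  62  33  32  32]
310 [ 32  32  31  31  32  34  56 113 166 180 154 102  52  33  31  31]
314 [ 31  32  31  31  32  35  76 140 176 174 137  82  42  32  31  32]
318 [139 145 136 131 134 122 127 168 189 172 135 107 102 106 110 112]
322 [ 32  32  31  32  33  44  90 146 170 160 129 104  88  75  70  72]
326 [ 32  32  32  31  32  62 122 168 174 142  84  37  24  23  23  23]
330 [ 31  28  24  23  28  79 148 179 170 126  66  29  23  23  23  22]
334 [ 30  25  24  25  34  84 145 172 160 115  57  25  23  23  23  23]
338 [ 75  59  52  50  54  90 133 145 120  78  49  48  53  60  63  52]
342 [76 76 76 72 69 66 63 60 59 59 59 56 53 51 49 47]
```

Run:
```python
from h import *
np.set_printoptions(suppress=True,precision=2,linewidth=200)
T=cam("top");S=cam("scene");z=np.load("f0.npz")
gT=cv2.cvtColor(z["T"],cv2.COLOR_RGB2GRAY).astype(float);gS=cv2.cvtColor(z["S"],cv2.COLOR_RGB2GRAY).astype(float)
# base edge
pts=[]
for r in list(range(212,226))+list(range(256,269)):
    row=gT[r,190:222]; 
    k=[i for i in range(len(row)-1) if row[i]>50>=row[i+1]]
    if k: i=k[-1]; pts.append((190+i+(row[i]-50)/(row[i]-row[i+1]),r))
pts=np.array(pts); p=np.polyfit(pts[:,1],pts[:,0],1); res=pts[:,0]-np.polyval(p,pts[:,1]); ok=abs(res)<.8; print(res)
p=np.polyfit(pts[ok,1],pts[ok,0],1)
for zz in(0,15): 
    a,b=[onz(T,(np.polyval(p,r),r),zz) for r in(212,268)]; v=a-b; print("base edge",a,b,"yaw deg",np.degrees(np.arctan2(v[1],v[0])))
# rod line: planes
def plane(d,uvs):
    rs=np.array([ray(d,u) for u in uvs]); return np.linalg.svd(rs)[2][2]
ut=[]
for r in range(231,242):
    w=np.clip(gT[r,382:390]-40,0,None); ut.append(((w*np.arange(382,390)).sum()/w.sum(),r))
us=[]
for c in list(range(299,315))+list(range(325,336)):
    w=np.clip(gS[292:306,c]-45,0,None); us.append((c,(w*np.arange(292,306)).sum()/w.sum()))
nt,ns=plane(T,ut),plane(S,us); d=np.cross(nt,ns); d/=np.linalg.norm(d); d*=np.sign(d[0])
P=np.linalg.lstsq(np.array([nt,ns,d]),np.array([nt@T["o"],ns@S["o"],d@np.array([450,-300,72])]),rcond=None)[0]
print("rod dir",d,"yaw",np.degrees(np.arctan2(d[1],d[0])),"pitch",np.degrees(np.arcsin(d[2])),"pt",P)
for nm,u in(("tip",(385.5,228.2)),("collar",(388.3,264.6))):
    v=ray(T,u); s=np.linalg.lstsq(np.c_[d,-v],T["o"]-P,rcond=None)[0]; print(nm,P+s[0]*d)
c=gT[237:252,212:230]; print(c.astype(int)); c=gS[155:182,290:312]; print(c.astype(int))
```

```text
[-0.03  0.03  0.02 -0.1   0.03 -0.01 -0.08  0.05  0.11  0.02  0.12  0.02 -0.13 -0.01  0.05 -0.06 -0.03 -0.1  -0.07 -0.03 -0.04  0.05 -0.02  0.06  0.01  0.04  0.11]
base edge [583.65 226.96   0.  ] [415.4  231.84   0.  ] yaw deg -1.6625416869923333
base edge [579.95 223.41  15.  ] [413.44 228.24  15.  ] yaw deg -1.6625416869923257
rod dir [1.   0.09 0.01] yaw 5.39274581023346 pitch 0.5274189456900088 pt [ 449.29 -292.97   76.57]
tip [ 551.18 -283.35   77.51]
collar [ 449.1  -292.98   76.57]
[[ 35  33  35  33  32  30  29  30  34  33  32  29  30  33  34  31  33  33]
 [ 33  32  34  29  30  30  39  59  73  76  66  43  33  32  32  32  34  34]
 [ 30  27  23  33  39  60  84 106 122 127 118  89  51  32  31  36  36  31]
 [ 43  47  57  67  89 115 132 127 133 140 142 127  90  45  29  32  34  32]
 [ 97 106 113 127 151 155 147 132 131 135 146 153 131  71  30  32  30  33]
 [159 159 159 162 176 169 147 137 137 144 159 175 155  91  38  26  37  34]
 [183 183 175 165 174 170 145 139 145 160 182 190 168 104  43  32  34  32]
 [184 180 168 158 163 161 144 136 147 172 194 203 178 112  47  30  31  35]
 [171
[... 2278 characters left out ...]
1 144 123  97  90  92  97 125 167 182 164 151 149 149 150 150]
 [150 150 150 149 150 151 153 154 141 109  89  89 100 133 173 185 166 152 150 149 149 149]
 [150 150 150 150 150 150 152 156 152 127 110 108 118 146 176 181 160 151 150 150 149 149]
 [149 150 150 151 150 149 148 151 155 145 132 129 143 166 178 171 154 150 151 151 150 149]
 [148 148 149 150 150 150 147 146 151 155 152 153 166 176 168 153 148 150 150 150 150 151]
 [148 148 148 148 149 150 148 144 141 146 152 155 160 157 146 144 148 150 150 150 150 151]
 [147 148 148 148 149 149 149 146 141 137 137 137 138 138 139 146 150 150 151 150 150 150]
 [148 148 148 149 149 149 149 149 148 145 141 139 140 143 147 150 151 151 151 151 151 151]]
```

Run:
```python
from h import *
np.set_printoptions(suppress=True,precision=2,linewidth=200)
T=cam("top");S=cam("scene")
for a,b in(((220.8,243.5),(300.2,164.6)),((221.1,243.5),(300.2,164.6)),((220.8,243.5),(300.2,165.2))): print(tri(T,a,S,b))
print(onz(T,(220.8,243.5),165),onz(S,(300.2,164.6),165))
M=np.array([459.5,152,165]); y=np.radians(-1.66); Rz=np.array([[np.cos(y),-np.sin(y),0],[np.sin(y),np.cos(y),0],[0,0,1]])
n=Rz@np.array([0,-1,1])/2**.5; e1=Rz@np.array([1,0,0]); e2=np.cross(n,e1)
for r in(13,10):
    C=np.array([M+r*(np.cos(t)*e1+np.sin(t)*e2) for t in np.linspace(0,2*np.pi,60)])
    for d in(T,S): p=proj(d,C); print(r,p.min(0),p.max(0),proj(d,M))
s=telemetry.read_state(); print(s["t"])
```

```text
(array([460.44, 150.36, 170.7 ]), np.float64(1.140800440476151))
(array([460.43, 149.49, 171.15]), np.float64(1.1820139652393447))
(array([460.6 , 150.73, 168.75]), np.float64(0.7593137461375296))
[460.9  151.45 165.  ] [460.85 161.48 165.  ]
13 [216.27 239.01] [224.73 249.02] [[220.53 244.02]]
13 [294.82 161.62] [304.52 170.91] [[299.67 166.25]]
10 [217.26 240.17] [223.77 247.87] [[220.53 244.02]]
10 [295.93 162.68] [303.4  169.83] [[299.67 166.25]]
0.9
```

The rows are not in the units I measure in: shifts go in shares of 60 cm and turns go in shares of pi rad. I convert before sending: 0.3 rad is 0.0955.

Call:
{"method": "play_rows", "body": {
  "commands": [
    [0,0,0.0477,0,0,0,-1],
    [0,0,0.0955,0,0,0,-1],
    [0,0,0.0955,0,0,0,-1]
  ]
}}

```text
t: 1.2
ee_pos: [185.4, -464.4, 245.3]
orientation: [0.0, 0.999, 0.04, 0.0]
force: [0.1, 0.1, -0.1]
finger_gap: 85.6
grasp_force: 0.0
```

Run:
```python
from h import *
s=telemetry.read_state(); print(s["joints"].round(3),s["ee_pos"],s["orientation"].round(4))
```

```text
[-1.191  0.241  0.005  1.335 -0.     1.87 ] [ 185.36899596 -464.37131419  245.31400974] [0.     0.9992 0.0401 0.    ]
```

```bash
cat >> h.py <<'E'
import json
def log():
    s=telemetry.read_state(); open("log.jsonl","a").write(json.dumps([list(s["joints"]),list(s["ee_pos"]),list(s["orientation"])])+"\n"); return s
def frame(x,z):
    z=np.array(z,float)/np.linalg.norm(z); x=np.array(x,float); x-=x@z*z; x/=np.linalg.norm(x); return np.c_[x,np.cross(z,x),z]
def cmd(p,Rt,p0=None,R0=None):
    s=telemetry.read_state(); p0=s["ee_pos"] if p0 is None else np.array(p0,float); R0=R.from_quat(np.array(s["orientation"])[[1,2,3,0]]).as_matrix() if R0 is None else R0
    rv=R.from_matrix(R0.T@Rt).as_rotvec(); t=R0.T@(np.array(p)-p0)/10
    print("row",rv.round(3).tolist()+t.round(2).tolist(),"n>=",max(np.linalg.norm(t)/5,np.degrees(np.linalg.norm(rv))/8.59).round(1))
u0=np.array([.157,.9876,0])
def pushR(deg): 
    a=np.radians(deg); return frame(u0*np.cos(a)+[0,0,np.sin(a)],u0*np.sin(a)-[0,0,np.cos(a)])
E
python3 - <<'E'
from h import *
log(); cmd([414,-118,130],pushR(20))
E
```

```text
row [0.233, 0.296, -1.319, 25.56, -32.7, 11.53] n>= 9.1
```

Converted, -32.7 cm is -0.545, 25.56 cm is 0.426, -1.319 rad is -0.4199.

Call:
{"method": "play_rows", "body": {
  "commands": [
    [0.0742,0.0942,-0.4199,0.426,-0.545,0.1922,-1],
    [0.0742,0.0942,-0.4199,0.426,-0.545,0.1922,-1],
    [0.0742,0.0942,-0.4199,0.426,-0.545,0.1922,-1],
    [0.0742,0.0942,-0.4199,0.426,-0.545,0.1922,-1],
    [0.0742,0.0942,-0.4199,0.426,-0.545,0.1922,-1],
    [0.0742,0.0942,-0.4199,0.426,-0.545,0.1922,-1],
    [0.0742,0.0942,-0.4199,0.426,-0.545,0.1922,-1],
    [0.0742,0.0942,-0.4199,0.426,-0.545,0.1922,-1]
  ]
}}

```text
t: 2.0
ee_pos: [398.7, -141.3, 138.1]
orientation: [-0.1, 0.8, 0.579, 0.119]
force: [1.0, -0.9, -0.3]
finger_gap: 85.6
grasp_force: 0.0
```

Run:
```python
from h import *
s=log(); print(s["joints"].round(2),s["t"]); cmd([414,-118,130],pushR(20)); cmd([414,-118,40],pushR(20))
```

```text
[-0.54  0.24 -0.33  1.09  0.3   1.33] 2.0
row [0.029, 0.036, -0.155, 2.32, 0.76, 1.58] n>= 1.1
row [0.029, 0.036, -0.155, -0.44, 0.97, 10.14] n>= 2.0
```

Converted, 10.14 cm is 0.169, 2.32 cm is 0.0387, -0.155 rad is -0.0493.

Call:
{"method": "play_rows", "body": {
  "commands": [
    [0.0092,0.0115,-0.0493,0.0387,0.0127,0.0263,-1],
    [0.0092,0.0115,-0.0493,-0.0073,0.0162,0.169,-1],
    [0.0092,0.0115,-0.0493,-0.0073,0.0162,0.169,-1],
    [0.0092,0.0115,-0.0493,-0.0073,0.0162,0.169,-1],
    [0.0092,0.0115,-0.0493,-0.0073,0.0162,0.169,-1]
  ]
}}

```text
t: 2.5
ee_pos: [412.7, -119.4, 40.3]
orientation: [-0.114, 0.752, 0.636, 0.131]
force: [-0.5, -0.1, -0.1]
finger_gap: 85.2
grasp_force: 0.0
```

Run:
```python
from h import *
s=log(); print(s["joints"].round(2),s["t"],s["ee_pos"],s["force"]); cmd([414,-118,20],pushR(20)); cmd([414,-118,12],pushR(20))
d=cam("scene"); cv2.imwrite("pics/c.png",cv2.resize(d["pixels"][190:290,240:340],None,fx=5,fy=5,interpolation=cv2.INTER_CUBIC)[:,:,::-1])
```

```text
[-0.5   0.4  -0.42  0.87  0.33  1.22] 2.5 [ 412.73452502 -119.3667219    40.3484356 ] [-0.49226665 -0.09838782 -0.115891  ]
row [-0.001, -0.001, -0.009, -0.55, 0.11, 1.96] n>= 0.4
row [-0.001, -0.001, -0.009, -0.82, 0.11, 2.72] n>= 0.6
```

View pics/c.png

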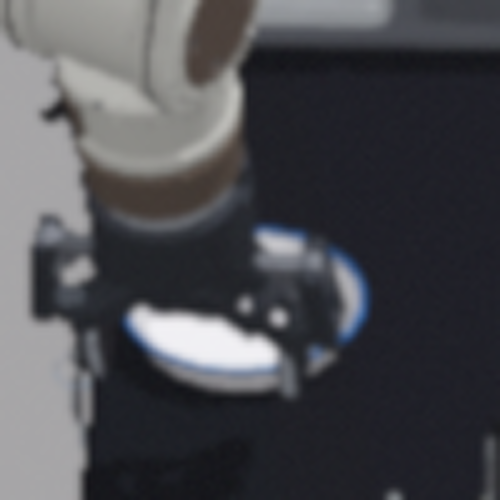

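The crop shows the open gripper behind the pan (pan centre at about (245,310)), straddling it with its fingertips at (85,420) and (290,395). Nothing is touching yet. I'll go down and push.

Converted, 2.1 cm is 0.035, -0.6 cm is -0.01, -0.009 rad is -0.0029.

Call:
{"method": "play_rows", "body": {
  "commands": [
    [0,0,-0.0029,-0.01,0.0017,0.035,-1],
    [0,0,-0.0029,-0.01,0.0017,0.035,-1],
    [0,0,-0.0029,-0.01,0.0017,0.035,-1]
  ]
}}

```text
t: 2.85
ee_pos: [415.1, -118.9, 20.0]
orientation: [-0.112, 0.749, 0.639, 0.133]
force: [-0.6, -0.6, -0.0]
finger_gap: 85.0
grasp_force: 0.0
```

Run:
```python
from h import *
s=log(); print(s["joints"].round(2),s["t"],s["ee_pos"],s["force"])
S=cam("scene");print(onz(S,(297.6,268.6),5))
# push: TCP final such that pan centre ~ target, assume 57 gap; go short first
tgt=np.array([460.5,151.5,18])
for g in(75,65,57): cmd(tgt-u0*g,pushR(20))
```

```text
[-0.5   0.44 -0.44  0.81  0.33  1.21] 2.85 [ 415.09180119 -118.92122057   20.04814373] [-0.58301074 -0.56458128 -0.00810414]
[455.04621563 -88.4762537    5.        ]
row [0.003, 0.001, -0.0, 18.66, 0.2, 6.99] n>= 4.0
row [0.003, 0.001, -0.0, 19.6, 0.19, 7.33] n>= 4.2
row [0.003, 0.001, -0.0, 20.35, 0.19, 7.6] n>= 4.3
```

Converted, 0.66 cm is 0.011, 0.33 cm is 0.0055.

Call:
{"method": "play_rows", "body": {
  "commands": [
    [0,0,0,-0.002,0,0.0055,-1],
    [0,0,0,-0.004,0,0.011,-1],
    [0,0,0,-0.004,0,0.011,-1]
  ]
}}

```text
t: 3.2
ee_pos: [414.1, -118.2, 11.3]
orientation: [-0.113, 0.749, 0.639, 0.132]
force: [0.6, -0.4, 0.2]
finger_gap: 85.7
grasp_force: 0.0
```

Run:
```python
from h import *
s=log(); print(s["t"],s["ee_pos"],s["force"])
tgt=np.array([460.5,151.5,13])
for g in(75,65,57): cmd(tgt-u0*g,pushR(20))
```

```text
3.2 [ 414.06467853 -118.2465273    11.2558436 ] [ 0.62220114 -0.38277373  0.16654052]
row [0.0, 0.0, -0.001, 18.73, 0.33, 6.63] n>= 4.0
row [0.0, 0.0, -0.001, 19.67, 0.33, 6.97] n>= 4.2
row [0.0, 0.0, -0.001, 20.42, 0.33, 7.24] n>= 4.3
```

Call:
{"method": "play_rows", "body": {
  "commands": [
    [0,0,0,0.0317,0.0005,0.0112,-1],
    [0,0,0,0.0633,0.001,0.0223,-1],
    [0,0,0,0.0933,0.0017,0.033,-1],
    [0,0,0,0.1233,0.0022,0.0437,-1],
    [0,0,0,0.1533,0.0027,0.0543,-1],
    [0,0,0,0.1833,0.0032,0.0648,-1],
    [0,0,0,0.2133,0.0037,0.0755,-1],
    [0,0,0,0.24,0.0042,0.085,-1]
  ]
}}

```text
t: 4.0
ee_pos: [440.5, 32.8, 12.4]
orientation: [-0.113, 0.749, 0.639, 0.131]
force: [0.1, -1.0, -1.5]
finger_gap: 85.3
grasp_force: 0.7
```

Converted, 3.5 cm is 0.0583, 3.3 cm is 0.055.

Call:
{"method": "play_rows", "body": {
  "commands": [
    [0,0,0,0.0167,0.0003,0.006,-1],
    [0,0,0,0.03,0.0007,0.0107,-1],
    [0,0,0,0.0417,0.001,0.0148,-1],
    [0,0,0,0.05,0.001,0.0177,-1],
    [0,0,0,0.055,0.001,0.0195,-1],
    [0,0,0,0.0583,0.001,0.0207,-1],
    [0,0,0,0.0583,0.001,0.0207,-1]
  ]
}}

```text
t: 4.7
ee_pos: [447.3, 68.8, 12.9]
orientation: [-0.113, 0.749, 0.639, 0.132]
force: [-0.3, 0.5, -1.0]
finger_gap: 85.2
grasp_force: 0.3
```

Run:
```python
from h import *
s=log(); print(s["t"],s["ee_pos"],s["force"],s["joints"].round(2))
d=cam("top");e=cam("scene")
o=np.zeros((600,800,3),np.uint8);o[:400,:400]=cv2.resize(d["pixels"][210:310,200:300],None,fx=4,fy=4,interpolation=cv2.INTER_CUBIC);o[:400,400:]=cv2.resize(e["pixels"][150:250,240:340],None,fx=4,fy=4,interpolation=cv2.INTER_CUBIC)
cv2.imwrite("pics/d.png",o[:,:,::-1])
```

```text
4.7 [447.32071187  68.83282867  12.92874706] [-0.29746745  0.45716633 -0.97719647] [-0.07  0.4  -0.54  0.6   0.35  1.67]
```

View pics/d.png

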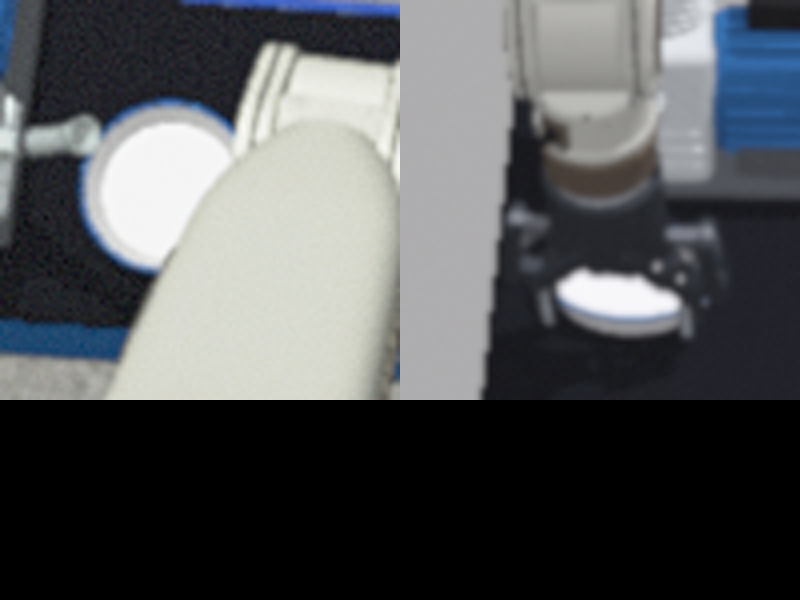

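The top crop shows the pan pushed close to the mouth, with its rim's left edge at (82,190) and its top at (172,102). The arm hides the right side. The scene crop shows the pan cradled between the fingers. I'll fit the visible rim next.

```bash
cat >> h.py <<'E'
def rim(d,guess,r=63,z=22,bad=lambda a:False):
    # radial black->rim edge points, circle fit on plane z
    g=cv2.cvtColor(d["pixels"],cv2.COLOR_RGB2GRAY).astype(np.float32); out=[]
    for a in np.arange(0,360,3):
        if bad(a): continue
        u=np.array([np.cos(np.radians(a)),np.sin(np.radians(a))]); rr=np.arange(r+12,r-12,-.5)
        P=np.array([[guess[0]+k*u[0],guess[1]+k*u[1],z] for k in rr]); q=proj(d,P).astype(np.float32)
        v=cv2.remap(g,q[:,:1],q[:,1:],cv2.INTER_LINEAR)[:,0]
        i=np.nonzero((v[:-1]<60)&(v[1:]>=60))[0]
        if v[:6].max()<55 and len(i): out.append(P[i[0],:2])
    p=np.array(out)
    for _ in range(4):
        A=np.c_[2*p,np.ones(len(p))]; s=np.linalg.lstsq(A,(p**2).sum(1),rcond=None)[0]; c=s[:2]; R0=np.sqrt(s[2]+c@c)
        res=np.hypot(*(p-c).T)-R0; p=p[abs(res)<max(1,2*res.std())]
    return c.round(1),round(R0,1),len(p),res.std().round(2)
E
python3 - <<'E'
from h import *
T=avg("top",3); g=onz(T,(242.8,256),22); print(g)
for _ in range(3): r=rim(T,g); print(r); g=r[0]
s=telemetry.read_state(); print(np.array([*r[0],0])-s["ee_pos"])
E
```

```text
[454.99108557 114.36007539  22.        ]
(array([454.3, 118.8]), np.float64(64.4), 60, np.float64(0.37))
(array([454.2, 118.6]), np.float64(64.4), 61, np.float64(0.3))
(array([454.2, 118.6]), np.float64(64.4), 60, np.float64(0.33))
[  6.85654993  49.96306813 -12.95640005]
```

Run:
```python
from h import *
s=telemetry.read_state(); cmd(s["ee_pos"]+[6.7,32.9,-1],pushR(20))
```

```text
row [0.0, 0.0, -0.001, 3.12, 0.14, 1.24] n>= 0.7
```

Converted, 3.12 cm is 0.052, 1.24 cm is 0.0207.

Call:
{"method": "play_rows", "body": {
  "commands": [
    [0,0,0,0.0133,0.0007,0.0052,-1],
    [0,0,0,0.0267,0.0013,0.0103,-1],
    [0,0,0,0.0383,0.0018,0.015,-1],
    [0,0,0,0.045,0.0022,0.0177,-1],
    [0,0,0,0.05,0.0023,0.0197,-1],
    [0,0,0,0.052,0.0023,0.0207,-1],
    [0,0,0,0.052,0.0023,0.0207,-1]
  ]
}}

```text
t: 5.65
ee_pos: [453.9, 102.0, 11.9]
orientation: [-0.113, 0.749, 0.639, 0.132]
force: [0.0, -0.3, 0.9]
finger_gap: 85.6
grasp_force: 0.5
```

Run:
```python
from h import *
s=log(); print(s["t"],s["ee_pos"],s["force"])
T=avg("top",3); g=[460.5,151.5]
for _ in range(3): r=rim(T,g); print(r); g=r[0]
```

```text
5.65 [453.9383242  101.98697719  11.90904351] [ 0.02893013 -0.28114778  0.85759987]
(array([461.2, 151.6]), np.float64(64.0), 53, np.float64(0.37))
(array([461.2, 151.7]), np.float64(64.0), 52, np.float64(0.38))
(array([461.1, 151.5]), np.float64(64.0), 51, np.float64(0.32))
```

The pan is centred to within about 1 mm. I'll retreat and fit the arm's kinematics from the logged poses, so I can choose an insertion posture.

Converted, -20.2 cm is -0.3367, -1.37 cm is -0.0228.

Call:
{"method": "play_rows", "body": {
  "commands": [
    [0,0,0,-0.0167,0,-0.006,-1],
    [0,0,0,-0.0633,0,-0.0228,-1],
    [0,0,0,-0.0633,0,-0.0228,-1],
    [0,0,0,0.0517,0,-0.3367,-1],
    [0,0,0,0.0517,0,-0.3367,-1],
    [0,0,0,0.0517,0,-0.3367,-1],
    [0,0,0,0.0517,0,-0.3367,-1],
    [0,0,0,0.0517,0,-0.3367,-1]
  ]
}}

```text
t: 6.6
ee_pos: [452.0, 62.0, 219.5]
orientation: [-0.108, 0.749, 0.64, 0.137]
force: [0.6, 0.4, 0.1]
finger_gap: 85.6
grasp_force: 0.0
```

```bash
cat > kin.py <<'E'
from h import *
from scipy.optimize import least_squares
L=[json.loads(l) for l in open("log.jsonl")]
def fk(q,k):
    # k: r0,h,L1,a1,L2,a2,L3a,L3b ; pitch angle positive = down from horizontal
    r0,h,L1,a1,L2,a2,l3,l4=k
    dirp=lambda a:np.array([np.cos(a),0,-np.sin(a)])
    p=np.array([r0,0,h])+L1*dirp(q[1]+a1)+L2*dirp(q[1]+q[2]+a2)
    s=q[1]+q[2]+q[3]; p=p+l3*dirp(s)
    Rw=R.from_euler("y",s)*R.from_euler("z",q[4])
    p=p+l4*Rw.apply([1,0,0])
    # tool: z = fwd(x of Rw), roll
    Rt=Rw.as_matrix()@np.array([[0,0,1],[0,1,0],[-1,0,0]]).astype(float)@R.from_euler("z",q[5]-np.pi).as_matrix()
    B=R.from_euler("z",q[0]).as_matrix()
    return B@p,B@Rt
def fit():
    def f(k): return np.concatenate([fk(q,k)[0]-p for q,p,o in L]+[(k[[0]])*.001])
    best=None
    for a1,a2 in((-1.57,0),(-1.3,.3),(-1.57,-.2),(-1.0,.5),(-1.57,.5)):
        s=least_squares(f,[0,200,350,a1,350,a2,80,150])
        if best is None or s.cost<best.cost: best=s
    return best
def ik(p,Rt,k,q0=None):
    lo=np.array([-2.72,-1.05,-1.09,-1.99,-1.42,-3.14]);hi=np.array([2.72,1.87,1.28,2.15,1.44,3.14])
    def f(q):
        a,b=fk(q,k); return np.r_[(a-p)/100,R.from_matrix(b.T@Rt).as_rotvec()]
    sols=[]
    rng=np.random.default_rng(0)
    for i in range(12):
        x0=(q0 if i==0 and q0 is not None else rng.uniform(lo,hi)); x0=np.clip(x0,lo+.01,hi-.01)
        s=least_squares(f,x0,bounds=(lo,hi)); sols.append((s.cost,s.x))
    sols=[s for s in sols if s[0]<1e-4] or [min(sols,key=lambda s:s[0])]
    return sols
E
python3 - <<'E'
from kin import *
np.set_printoptions(suppress=True,precision=3,linewidth=150)
log(); import kin; kin.L=[json.loads(l) for l in open("log.jsonl")]
s=fit(); print(s.x,s.cost,abs(s.fun).max())
for q,p,o in kin.L[::3]: print(R.from_matrix(fk(q,s.x)[1].T@R.from_quat(np.array(o)[[1,2,3,0]]).as_matrix()).as_rotvec())
np.save("k.npy",s.x); print(telemetry.read_state()["ee_pos"])
E
```

```text
[ -32.064  146.686  933.489   -0.044  581.189   -8.844 -148.9    289.345] 1038.5871558070849 24.272206255483127
[ 0.005  0.015 -3.142]
[ 0.407 -1.088 -2.621]
[-0.24  -1.333 -2.448]
[451.965  62.    219.513]
```

```bash
sed -i 's/R.from_euler("z",q\[4\])/R.from_euler("z",SG*q[4])/; s/q\[5\]-np.pi/q[5]+OFF/; s/^from scipy.optimize.*/&\nSG,OFF=-1,0/' kin.py
python3 - <<'E'
import kin; from kin import *
np.set_printoptions(suppress=True,precision=3,linewidth=150)
for SGv in(1,-1):
    kin.SG=SGv; s=fit(); print(SGv,s.x,s.cost,abs(s.fun).max())
    for q,p,o in kin.L[::3]: print(np.array(q),R.from_matrix(fk(q,s.x)[1].T@R.from_quat(np.array(o)[[1,2,3,0]]).as_matrix()).as_rotvec())
E
```

```text
1 [ -32.064  146.686  933.489   -0.044  581.189   -8.844 -148.9    289.345] 1038.5871558070849 24.272206255483127
[-1.191  0.241  0.005  1.335 -0.     1.87 ] [-0.01   0.003  0.   ]
[-0.497  0.436 -0.438  0.815  0.328  1.213] [0.776 0.291 0.282]
[ 0.01   0.401 -0.531  0.578  0.344  1.749] [ 0.985 -0.177  0.358]
-1 [ -68.975  123.448  865.089   -0.072  456.127    3.764  363.792 -289.473] 1010.9995746675008 24.87979089115362
[-1.191  0.241  0.005  1.335 -0.     1.87 ] [-0.01   0.003 -0.   ]
[-0.497  0.436 -0.438  0.815  0.328  1.213] [0.619 0.887 0.   ]
[ 0.01   0.401 -0.531  0.578  0.344  1.749] [1.175 0.419 0.   ]
```

```bash
sed -i 's/q\[1\]+q\[2\]/q[1]-q[2]/g; s/^SG,OFF=.*/SG,OFF=1,0/' kin.py
python3 - <<'E'
import kin; from kin import *
np.set_printoptions(suppress=True,precision=3,linewidth=150)
s=fit(); print(s.x,s.cost,abs(s.fun).max())
for q,p,o in kin.L[::3]: print(R.from_matrix(fk(q,s.x)[1].T@R.from_quat(np.array(o)[[1,2,3,0]]).as_matrix()).as_rotvec())
k=s.x; np.save("k.npy",k)
M=np.array([461,151.4,166]); yw=np.radians(-1.66); Rz=R.from_euler("z",yw).as_matrix(); d=Rz@np.array([0,1,-1])/2**.5
for phi in(0,30,45,60,90):
  f=np.radians(phi); zt=np.cos(f)*(Rz@np.array([0,-1,-1])/2**.5)+np.sin(f)*(Rz@np.array([1,0,0]))
  for sg in(1,-1):
    Rt=frame(sg*d,zt)
    for out in(52,165):
      gp=M-d*out; p=gp+zt*5
      sol=min(ik(p,Rt,k),key=lambda s:s[0]); print(phi,sg,out,sol[0].round(5),sol[1])
E
```

```text
[  0.    240.8   493.3    -1.571 391.482  -0.02  101.5   289.5  ] 4.9919121373954244e-26 1.1368683772161603e-13
[ 0. -0. -0.]
[ 0. -0.  0.]
[-0. -0.  0.]
0 1 52 0.0 [ 0.596  0.556  0.092  1.635 -0.611  2.366]
0 1 165 0.0 [ 0.471  0.398  0.066  1.685 -0.67   2.228]
0 -1 52 0.0 [ 0.596  0.556  0.092  1.635 -0.611 -0.776]
0 -1 165 0.0 [ 0.471  0.398  0.066  1.685 -0.67  -0.913]
30 1 52 0.0 [ 0.737  0.277 -0.394  1.003 -0.908  2.167]
30 1 165 0.0 [ 0.587  0.052 -0.433  0.997 -0.909  1.922]
30 -1 52 0.0 [ 0.737  0.277 -0.394  1.003 -0.908 -0.975]
30 -1 165 0.0 [ 0.587  0.052 -0.433  0.997 -0.909 -1.22 ]
45 1 52 0.0 [ 0.785  0.16  -0.673  0.498 -1.03   1.909]
45 1 165 0.0 [ 0.612 -0.113 -0.72   0.472 -0.968  1.609]
45 -1 52 0.0 [ 0.785  0.16  -0.673  0.498 -1.03  -1.233]
45 -1 165 0.0 [ 0.612 -0.113 -0.72   0.472 -0.968 -1.532]
60 1 52 0.0 [ 0.799  0.14  -0.994 -0.308 -1.069  1.474]
60 1 165 0.0 [ 0.587 -0.196 -1.025 -0.215 -0.909  1.22 ]
60 -1 52 0.0 [ 0.799  0.14  -0.994 -0.308 -1.069 -1.667]
60 -1 165 0.0 [ 0.587 -0.196 -1.025 -0.215 -0.909 -1.921]
90 1 52 0.09211 [ 0.821  0.257 -1.09  -0.737 -1.111  1.301]
90 1 165 0.08958 [ 0.37  -0.346 -1.09  -0.298 -0.482  0.978]
90 -1 52 0.09211 [ 0.821  0.257 -1.09  -0.737 -1.111 -1.841]
90 -1 165 0.08958 [ 0.37  -0.346 -1.09  -0.298 -0.482 -2.163]
```

The kinematics fit is exact (0 residual). I'll use φ=30° with tool x along the stick, and refine the stick line before the grasp.

Run:
```python
from kin import *
np.set_printoptions(suppress=True,precision=3,linewidth=150)
T=avg("top",4); g=cv2.cvtColor(T["pixels"],cv2.COLOR_RGB2GRAY).astype(float); h,s,v=hsv(T)
pr=[];py=[]
for r in range(231,243):
    w=np.clip(g[r,382:390]-40,0,None); pr.append(onz(T,((w*np.arange(382,390)).sum()/w.sum(),r),72))
for r in range(268,292):
    w=((h[r,380:400]>15)&(h[r,380:400]<38))*np.clip(s[r,380:400]-60,0,None)*(v[r,380:400]>60)
    if w.sum()>100: py.append(onz(T,((w*np.arange(380,400)).sum()/w.sum(),r),80))
pr,py=np.array(pr),np.array(py); print(py[[0,-1]],pr[[0,-1]])
A=np.r_[pr,py]; p=np.polyfit(A[:,0],A[:,1],1); print("yaw",np.degrees(np.arctan(p[0])),"y at x=398",np.polyval(p,398)); 
for B in(pr,py): q=np.polyfit(B[:,0],B[:,1],1); print(np.degrees(np.arctan(q[0])),np.polyval(q,398))
print("tip",onz(T,(385.5,228.5),72),"yellow",onz(T,(388,266),82),onz(T,(390,292.5),82),onz(T,(450,243),30))
a=np.arctan(p[0]); k=np.load("k.npy")
G=np.array([398,np.polyval(p,398),72]); Rt=frame([np.cos(a),np.sin(a),0],[0,0,-1])
for z in(160,67): print(ik(G+[0,0,z-72],Rt,k)[0])
cmd(G+[0,0,88],Rt)
```

```text
[[ 439.405 -295.014   80.   ]
 [ 376.743 -302.346   80.   ]] [[ 544.48  -284.252   72.   ]
 [ 513.299 -287.936   72.   ]]
yaw 6.113141626704069 y at x=398 -300.2122589351934
5.5981835872415955 -299.0544289884216
6.478938233474118 -300.26156047936786
tip [ 551.671 -284.374   72.   ] yellow [ 444.598 -294.266   82.   ] [ 372.484 -302.605   82.   ] [ 531.555 -476.582   30.   ]
(np.float64(1.2359594634967082e-25), array([-0.646,  0.292, -0.155,  1.123, -0.   ,  2.389]))
(np.float64(2.194053876081409e-25), array([-0.646,  0.392, -0.285,  0.894, -0.   ,  2.389]))
row [-0.23, -0.296, 1.291, -36.09, 0.95, -7.69] n>= 9.0
```

Converted, -36.09 cm is -0.6015, -7.69 cm is -0.1282, 1.291 rad is 0.4109.

Call:
{"method": "play_rows", "body": {
  "commands": [
    [-0.0732,-0.0942,0.4109,-0.6015,0.0158,-0.1282,0],
    [-0.0732,-0.0942,0.4109,-0.6015,0.0158,-0.1282,0],
    [-0.0732,-0.0942,0.4109,-0.6015,0.0158,-0.1282,0],
    [-0.0732,-0.0942,0.4109,-0.6015,0.0158,-0.1282,0],
    [-0.0732,-0.0942,0.4109,-0.6015,0.0158,-0.1282,0],
    [-0.0732,-0.0942,0.4109,-0.6015,0.0158,-0.1282,0],
    [-0.0732,-0.0942,0.4109,-0.6015,0.0158,-0.1282,0],
    [-0.0732,-0.0942,0.4109,-0.6015,0.0158,-0.1282,0]
  ]
}}

```text
t: 7.6
ee_pos: [397.0, -302.9, 158.0]
orientation: [-0.013, 0.993, 0.117, 0.014]
force: [-0.2, 1.6, -0.1]
finger_gap: 42.8
grasp_force: 0.0
```

Call:
{"method": "play_rows", "body": {
  "commands": [
    [0,0,0,0,0,0,0],
    [0,0,0,0,0,0,0]
  ]
}}

```text
t: 7.8
ee_pos: [398.2, -298.8, 159.3]
orientation: [-0.015, 0.992, 0.123, 0.015]
force: [0.8, -0.1, 0.2]
finger_gap: 42.8
grasp_force: 0.0
```

Run:
```python
from h import *
s=log(); print(s["joints"].round(3),s["t"],s["ee_pos"],s["finger_gap"])
a=np.radians(6); Rt=frame([np.cos(a),np.sin(a),0],[0,0,-1])
cmd([399,-300.2,110],Rt);cmd([399,-300.2,67.5],Rt)
```

```text
[-0.668  0.292 -0.159  1.12   0.042  2.226] 7.8 [ 398.21244735 -298.84830169  159.27808923] 42.792838005467786
row [-0.028, -0.032, 0.143, -0.12, 0.28, 4.92] n>= 1.0
row [-0.028, -0.032, 0.143, -0.27, 0.39, 9.17] n>= 1.8
```

Converted, 9.17 cm is 0.1528, 0.39 cm is 0.0065, 0.143 rad is 0.0455.

Call:
{"method": "play_rows", "body": {
  "commands": [
    [-0.0089,-0.0102,0.0455,-0.002,0.0047,0.0817,0],
    [-0.0089,-0.0102,0.0455,-0.002,0.0047,0.0817,0],
    [-0.0089,-0.0102,0.0455,-0.0033,0.0057,0.1167,0],
    [-0.0089,-0.0102,0.0455,-0.0045,0.0065,0.1528,0],
    [-0.0089,-0.0102,0.0455,-0.0045,0.0065,0.1528,0],
    [-0.0089,-0.0102,0.0455,-0.0045,0.0065,0.1528,0]
  ]
}}

```text
t: 8.4
ee_pos: [400.4, -301.2, 70.3]
orientation: [0.002, 0.999, 0.053, 0.001]
force: [-0.0, -0.6, -0.3]
finger_gap: 42.4
grasp_force: 0.0
```

Run:
```python
from h import *
s=log(); print(s["t"],s["ee_pos"],s["force"],s["finger_gap"])
a=np.radians(6); Rt=frame([np.cos(a),np.sin(a),0],[0,0,-1]); cmd([399,-300.2,67.5],Rt)
o=np.zeros((600,800,3),np.uint8)
d=cam("scene")["pixels"]; o[:400,:]=cv2.resize(d[250:350,220:420],None,fx=4,fy=4,interpolation=cv2.INTER_CUBIC)
cv2.imwrite("pics/e.png",o[:400,:,::-1])
```

```text
8.4 [ 400.44890705 -301.15612791   70.32749791] [-0.03175925 -0.63259386 -0.26242013] 42.43078116894135
row [0.003, -0.002, 0.0, -0.13, -0.11, 0.28] n>= 0.1
```

View pics/e.png

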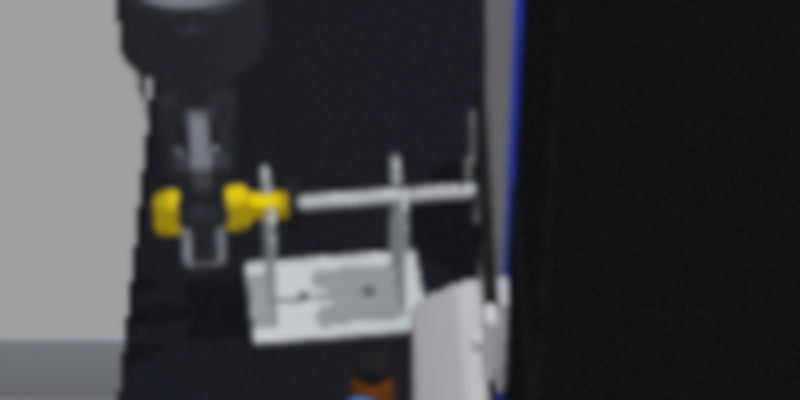

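The crop shows the finger at (205,210) beside the middle of the yellow grip, which spans x from 155 to 290. The fingertip shows at (205,265). I'll close.

Call:
{"method": "play_rows", "body": {
  "commands": [
    [0,0,0,0,-0.0017,0.0042,0],
    [0,0,0,0,-0.0017,0.0042,1],
    [0,0,0,0,-0.0017,0.0042,1],
    [0,0,0,0,-0.0017,0.0042,1],
    [0,0,0,0,-0.0017,0.0042,1],
    [0,0,0,0,-0.0017,0.0042,1]
  ],
  "force": 90
}}

```text
t: 9.05
ee_pos: [400.6, -301.2, 67.6]
orientation: [0.002, 0.999, 0.051, 0.002]
force: [-1.9, 0.8, 5.4]
finger_gap: 12.8
grasp_force: 87.7
```

Run:
```python
from h import *
import time
P=[]
for i in range(3):
    s=log(); print(s["t"],s["ee_pos"],s["orientation"].round(4),s["force"],s["finger_gap"],s["grasp_force"]); cam("top")
```

```text
9.05 [ 400.5818943  -301.24730774   67.61471887] [0.0024 0.9987 0.051  0.0017] [-1.92266184  0.83973786  5.36155505] 12.826964129140183 87.71296977996826
9.1 [ 400.5854419  -301.2445204    67.60807666] [0.0024 0.9987 0.051  0.0017] [-1.42814836  0.0423078   6.00058134] 12.80961338086256 87.72703170776367
9.15 [ 400.58484592 -301.24238158   67.61384989] [0.0024 0.9987 0.051  0.0018] [-0.4044458  -0.52583021  6.33120635] 12.94194355422406 87.72741794586182
```

Converted, -22 cm is -0.3667, -18 cm is -0.3.

Call:
{"method": "play_rows", "body": {
  "commands": [
    [0,0,0,0,0,-0.025,1],
    [0,0,0,0,0,-0.0667,1],
    [0,0,0,0,0,-0.1333,1],
    [0,0,0,0,0,-0.2167,1],
    [0,0,0,0,0,-0.3,1],
    [0,0,0,0,0,-0.3667,1],
    [0,0,0,0,0,-0.3667,1]
  ]
}}

```text
t: 9.9
ee_pos: [402.0, -301.7, 293.1]
orientation: [0.006, 0.999, 0.051, 0.006]
force: [0.7, -0.8, -1.1]
finger_gap: 12.9
grasp_force: 87.6
```

```bash
cat >> h.py <<'E'
def pose():
    s=telemetry.read_state(); return s["ee_pos"],R.from_quat(np.array(s["orientation"])[[1,2,3,0]]).as_matrix(),s
YW=R.from_euler("z",np.radians(-1.66)).as_matrix(); DIN=YW@np.array([0,1,-1])/2**.5
def insR(phi=30):
    f=np.radians(phi); return frame(DIN,np.cos(f)*(YW@np.array([0,-1,-1])/2**.5)+np.sin(f)*(YW@np.array([1,0,0])))
OFF=np.array([152,0,-4.4])  # tip in tool frame
def tcp(tip,Rt): return np.array(tip)-Rt@OFF
E
python3 - <<'E'
from kin import *
np.set_printoptions(suppress=True,precision=3,linewidth=150)
p,Rt,s=pose(); print(s["t"],p,s["force"],s["finger_gap"])
k=np.load("k.npy"); Ri=insR(); M=np.array([461,151.4,166])
for o in(150,50,-100):
    tp=tcp(M-DIN*o,Ri); print(o,tp,ik(tp,Ri,k)[0])
q=s["joints"]
print(Ri)
cmd(tcp(M-DIN*150,Ri),Ri)
T=cam("top");S=cam("scene"); tip=p+Rt@OFF; print("pred tip",tip,proj(T,tip),proj(S,tip),"tail",proj(T,p+Rt@[-26,0,-4.4]),proj(S,p+Rt@[-26,0,-4.4]))
o=np.zeros((600,800,3),np.uint8)
o[:400,:400]=cv2.resize(T["pixels"][200:300,330:430],None,fx=4,fy=4,interpolation=cv2.INTER_CUBIC)
o[:400,400:]=cv2.resize(S["pixels"][210:310,250:350],None,fx=4,fy=4,interpolation=cv2.INTER_CUBIC)
cv2.imwrite("pics/f.png",o[:400,:,::-1])
E
```

```text
9.9 [ 401.956 -301.737  293.1  ] [ 0.66  -0.778 -1.059] 12.86893497488883
150 [456.935 -64.814 376.852] (np.float64(2.0584171588523205e-19), array([ 0.352, -0.167, -0.389,  0.98 , -0.855,  1.561]))
50 [458.983   5.867 306.141] (np.float64(2.1381905781221377e-30), array([ 0.53 , -0.015, -0.43 ,  0.996, -0.902,  1.831]))
-100 [462.056 111.889 200.075] (np.float64(1.9022297121730283e-29), array([ 0.738,  0.277, -0.393,  1.006, -0.907,  2.168]))
[[ 0.02   0.876  0.482]
 [ 0.707  0.328 -0.627]
 [-0.707  0.354 -0.612]]
row [-0.962, -0.276, -1.539, 7.98, -22.91, -8.57] n>= 12.2Traceback (most recent call last):
  File "<stdin>", line 10, in <module>
ValueError: matmul: Input operand 1 does not have enough dimensions (has 0, gufunc core with signature (n?,k),(k,m?)->(n?,m?) requires 1)
```

Converted, -22.9 cm is -0.3817, -8.6 cm is -0.1433, -1.539 rad is -0.4899.

Call:
{"method": "play_rows", "body": {
  "commands": [
    [-0.3062,-0.0879,-0.4899,0.1333,-0.3817,-0.1433,1],
    [-0.3062,-0.0879,-0.4899,0.1333,-0.3817,-0.1433,1],
    [-0.3062,-0.0879,-0.4899,0.1333,-0.3817,-0.1433,1],
    [-0.3062,-0.0879,-0.4899,0.1333,-0.3817,-0.1433,1],
    [-0.3062,-0.0879,-0.4899,0.1333,-0.3817,-0.1433,1],
    [-0.3062,-0.0879,-0.4899,0.1333,-0.3817,-0.1433,1],
    [-0.3062,-0.0879,-0.4899,0.1333,-0.3817,-0.1433,1],
    [-0.3062,-0.0879,-0.4899,0.1333,-0.3817,-0.1433,1]
  ]
}}

```text
t: 10.8
ee_pos: [455.4, -62.5, 369.4]
orientation: [0.302, 0.797, 0.518, -0.072]
force: [-0.6, -0.6, -1.2]
finger_gap: 12.6
grasp_force: 87.8
```

```bash
sed -i 's/^OFF=/TIP=/; s/Rt@OFF/Rt@TIP/' h.py
python3 - <<'E'
from h import *
p,Rt,s=pose(); print(s["t"],p,s["force"],s["finger_gap"])
Ri=insR(); M=np.array([461,151.4,166]); cmd(tcp(M-DIN*50,Ri),Ri);cmd(tcp(M-DIN*90,Ri),Ri)
E
```

```text
10.8 [455.35394226 -62.50295807 369.39701356] [-0.63774898 -0.61319498 -1.24156595] 12.632450522446621
row [-0.342, -0.102, -0.519, 8.22, -4.18, 1.37] n>= 4.2
row [-0.342, -0.102, -0.519, 4.76, -2.3, 0.65] n>= 4.2
```

Converted, 8.2 cm is 0.1367, -4.18 cm is -0.0697, -0.519 rad is -0.1652.

Call:
{"method": "play_rows", "body": {
  "commands": [
    [-0.1089,-0.0325,-0.1652,0.08,-0.0383,0.0108,1],
    [-0.1089,-0.0325,-0.1652,0.08,-0.0383,0.0108,1],
    [-0.1089,-0.0325,-0.1652,0.08,-0.0383,0.0108,1],
    [-0.1089,-0.0325,-0.1652,0.08,-0.0383,0.0108,1],
    [-0.1089,-0.0325,-0.1652,0.1367,-0.0697,0.0228,1],
    [-0.1089,-0.0325,-0.1652,0.1367,-0.0697,0.0228,1],
    [-0.1089,-0.0325,-0.1652,0.1367,-0.0697,0.0228,1]
  ]
}}

```text
t: 11.5
ee_pos: [459.0, 4.5, 307.0]
orientation: [0.429, 0.573, 0.691, -0.099]
force: [0.1, -0.5, -0.6]
finger_gap: 12.6
grasp_force: 88.0
```

Run:
```python
from h import *
np.set_printoptions(suppress=True,precision=2,linewidth=150)
T=cam("top");S=cam("scene")
p,Rt,s=pose(); print(s["t"],p,s["force"],s["finger_gap"])
Ri=insR(); M=np.array([461,151.4,166]); tip=p+Rt@TIP; col=p+Rt@np.array([52,0,-4.4]); print("pred tip",tip,"axis",Rt[:,0],DIN)
for n,d in(("T",T),("S",S)): print(n,"tip",proj(d,tip),"collar",proj(d,col),"M",proj(d,M))
cmd(tcp(M-DIN*50,Ri),Ri)
o=np.zeros((600,800,3),np.uint8)
a,b=proj(T,tip)[0].astype(int)-50; c,e=proj(S,tip)[0].astype(int)-50; print("crops",a,b,c,e)
o[:400,:400]=cv2.resize(T["pixels"][b:b+100,a:a+100],None,fx=4,fy=4,interpolation=cv2.INTER_CUBIC)
o[:400,400:]=cv2.resize(S["pixels"][e:e+100,c:c+100],None,fx=4,fy=4,interpolation=cv2.INTER_CUBIC)
cv2.imwrite("pics/f.png",o[:400,:,::-1])
```

```text
11.6 [460.02   4.36 308.84] [ 1.27 -0.68 -0.38] 12.658485883751272
pred tip [462.39 114.87 204.41] axis [ 0.03  0.71 -0.7 ] [ 0.02  0.71 -0.71]
T tip [[232.38 240.87]] collar [[257.06 238.19]] M [[220.75 243.39]]
S tip [[300.51 159.51]] collar [[298.82 147.11]] M [[300.22 166.03]]
row [-0.002, 0.002, -0.009, 0.29, -0.14, 0.02] n>= 0.1
crops 182 190 250 109
```

View pics/f.png

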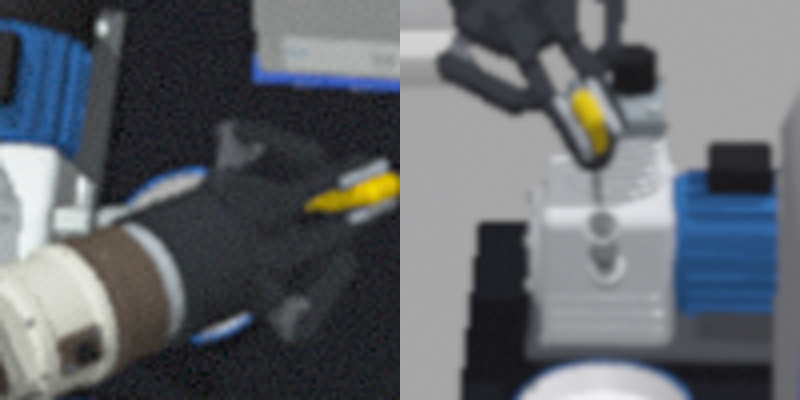

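The top view is hidden by the gripper. The scene crop shows the grip at (590,125), the collar at (592,155), the rod running down to about (601,205), and the mouth hole at (601,223). I'll use background subtraction to find the tip numerically.

Run:
```python
from h import *
np.set_printoptions(suppress=True,precision=2,linewidth=170)
S=avg("scene",6); z=np.load("f0.npz"); d=S["pixels"].astype(int).mean(2)-z["S"].astype(int).mean(2)
print("cols 292..307"); 
for r in range(138,172): print(r,d[r,292:308].round().astype(int))
p,Rt,s=pose(); print(p); 
for x in(46,52,152): print(x,proj(S,p+Rt@np.array([x,0,-4.4])))
```

```text
cols 292..307
138 [ 12   7 -15 -30 -29 -21 -17 -16  -9   6  21  25   1 -42 -38 -10]
139 [ 12  24  17   1  -8 -10  -9 -13 -11   0  20  43  37  -2 -26 -10]
140 [  2  30  39  27   8  -5  -8  -9 -10  -6  11  43  52  28  -4  -5]
141 [-19  19  43  39  16  -4 -10 -10 -11 -13  -9  15  32  25   6   0]
142 [-51  -9  25  35  20  -5 -15 -15 -16 -22 -31 -24  -2  10   6   2]
143 [-86 -57 -19   6   2 -22 -37 -40 -41 -46 -61 -62 -32  -6   2   2]
144 [-101  -99  -66  -32  -21  -38  -63  -71  -73  -78  -92  -83  -44  -11    0    2]
145 [ -82 -114  -97  -63  -41  -48  -73  -84  -87  -94 -104  -80  -36   -8    0    2]
146 [ -52  -96 -108  -81  -59  -62  -81  -94  -98 -105 -108  -73  -30   -5    1    1]
147 [ -24  -65 -105  -97  -74  -74  -88 -108 -117 -121 -107  -62  -21   -2    1    1]
148 [  -7  -35  -85 -111 -101  -98 -107 -118 -120 -117  -91  -45  -10    0    1    2]
149 [  -3  -16  -51  -90 -112 -122 -127 -128 -118  -96  -60  -24   -4    1    1    1]
150 [   1   -5  -19  -44  -71  -91 -108 -109  -85  -53  -25   -8    0    1    2    1]
151 [  1   0  -4 -11 -23 -43 -71 -74 -45 -17  -5   0   1   1   1
[... 424 characters left out ...]
]
158 [  1   2   1   1   1  -1 -13 -34 -37 -19  -3   1   1   1   2   1]
159 [  2   1   2   2   1   0  -7 -21 -24 -12  -1   1   1   1   1   2]
160 [ 1  1  1  1  2  0  0 -4 -5 -2  1  1  1  1  1  1]
161 [1 1 1 1 1 1 1 1 0 1 2 1 1 1 2 1]
162 [2 1 2 1 1 1 1 1 1 1 1 1 1 2 1 1]
163 [1 1 1 1 1 1 1 1 1 1 1 1 1 1 1 1]
164 [1 2 2 1 1 1 1 1 1 1 1 1 1 1 2 1]
165 [1 1 1 2 1 1 1 1 1 1 1 1 2 1 1 2]
166 [1 1 1 1 1 1 1 2 1 1 1 1 1 1 1 1]
167 [1 1 1 1 1 1 1 1 1 1 1 1 2 1 1 2]
168 [2 1 2 2 1 1 1 2 1 1 1 1 2 1 1 1]
169 [1 1 2 2 1 1 2 2 1 1 1 1 1 1 2 1]
170 [1 1 1 2 1 1 1 1 1 1 1 1 1 1 1 1]
171 [1 1 1 1 1 1 1 1 1 1 1 1 1 1 2 1]
[460.27   4.38 309.74]
46 [[298.84 145.96]]
52 [[298.96 146.75]]
152 [[300.71 159.12]]
```

Run:
```python
from h import *
Ri=insR(); M=np.array([463.3,151.4,166]); cmd(tcp(M-DIN*20,Ri),Ri)
```

```text
row [-0.001, 0.001, -0.012, 3.36, -0.03, 0.17] n>= 0.7
```

Converted, 3.36 cm is 0.056, 0.17 cm is 0.0028, -0.012 rad is -0.0038.

Call:
{"method": "play_rows", "body": {
  "commands": [
    [0,0,-0.0038,0.025,-0.0005,0.0028,1],
    [0,0,-0.0038,0.05,-0.0005,0.0028,1],
    [0,0,-0.0038,0.056,-0.0005,0.0028,1],
    [0,0,-0.0038,0.056,-0.0005,0.0028,1]
  ]
}}

```text
t: 12.3
ee_pos: [461.6, 27.9, 283.6]
orientation: [0.429, 0.57, 0.694, -0.1]
force: [-0.1, -0.3, -0.7]
finger_gap: 12.6
grasp_force: 88.0
```

```bash
cat >> h.py <<'E'
def rodS(k=6):
    S=avg("scene",k); z=np.load("f0.npz"); d=-(S["pixels"].astype(int).mean(2)-z["S"].astype(int).mean(2)); out=[]
    for r in range(150,180):
        w=np.clip(d[r,293:308]-5,0,None); out.append((r,round((w*np.arange(293,308)).sum()/max(w.sum(),1),2),int(w.sum())))
    return S,out
E
python3 - <<'E'
from h import *
np.set_printoptions(suppress=True,precision=2,linewidth=170)
S,o=rodS(); print(o)
p,Rt,s=pose(); M=np.array([463.3,151.4,166]); Ri=insR(); tip=p+Rt@TIP; print(p,tip,Rt[:,0]-DIN,s["force"],"pred",proj(S,tip),"along",(tip-M)@DIN,"lat",Ri.T@(tip-M))
cmd(tcp(M-DIN*5,Ri),Ri)
E
```

```text
[(150, np.float64(298.43), 896), (151, np.float64(298.52), 930), (152, np.float64(298.73), 959), (153, np.float64(298.57), 939), (154, np.float64(298.6), 853), (155, np.float64(298.66), 531), (156, np.float64(298.76), 232), (157, np.float64(299.01), 117), (158, np.float64(299.23), 95), (159, np.float64(299.38), 97), (160, np.float64(299.47), 99), (161, np.float64(299.49), 84), (162, np.float64(299.52), 28), (163, np.float64(0.0), 0), (164, np.float64(0.0), 0), (165, np.float64(0.0), 0), (166, np.float64(0.0), 0), (167, np.float64(0.0), 0), (168, np.float64(0.0), 0), (169, np.float64(0.0), 0), (170, np.float64(0.0), 0), (171, np.float64(0.0), 0), (172, np.float64(0.0), 0), (173, np.float64(0.0), 0), (174, np.float64(0.0), 0), (175, np.float64(0.0), 0), (176, np.float64(0.0), 0), (177, np.float64(0.0), 0), (178, np.float64(0.0), 0), (179, np.float64(0.0), 0)]
[461.71  27.26 284.91] [462.67 137.3  179.96] [-0. -0. -0.] [ 0.17  0.72 -0.44] pred [[300.76 163.85]] along -19.853644191960598 lat [-19.85  -0.24  -0.02]
row [-0.0, 0.001, 0.001, 1.49, 0.01, 0.02] n>= 0.3
```

Converted, 3.5 cm is 0.0583, 2.8 cm is 0.0467.

Call:
{"method": "play_rows", "body": {
  "commands": [
    [0,0,0,0.0167,0.0008,0.0005,1],
    [0,0,0,0.0333,0.0008,0.0005,1],
    [0,0,0,0.0467,0.0008,0.0005,1],
    [0,0,0,0.0583,0.0008,0.0005,1],
    [0,0,0,0.0583,0.0008,0.0005,1]
  ]
}}

```text
t: 13.1
ee_pos: [462.8, 52.7, 258.6]
orientation: [0.429, 0.57, 0.694, -0.1]
force: [-0.4, -0.1, 0.4]
finger_gap: 12.9
grasp_force: 88.0
```

```bash
cat >> h.py <<'E'
def rep():
    p,Rt,s=pose(); Ri=insR(); M=np.array([463.3,151.4,166]); tip=p+Rt@TIP
    print("t",s["t"],"tip rel mouth (along,y,z)",(Ri.T@(tip-M)).round(2),"F tool",(Rt.T@s["force"]).round(2),"torq tool",(Rt.T@s["torque"]).round(2),"rot err",R.from_matrix(Ri.T@Rt).as_rotvec().round(3),"gap",s["finger_gap"])
E
python3 - <<'E'
from h import *
rep(); cam("scene"); rep()
E
```

```text
t 13.1 tip rel mouth (along,y,z) [16.79 -0.77  0.64] F tool [-0.41 -0.27 -0.39] torq tool [ 0.42  0.82 -0.08] rot err [ 0.001 -0.001 -0.004] gap 12.877559596548142
t 13.15 tip rel mouth (along,y,z) [16.27 -0.48  0.56] F tool [ 0.1  -0.11  0.65] torq tool [ 0.39  0.84 -0.04] rot err [ 0.001 -0.001 -0.004] gap 12.760743294878782
```

Call:
{"method": "play_rows", "body": {
  "commands": [
    [0,0,0,0.0083,0,0,1],
    [0,0,0,0.0167,0,0,1],
    [0,0,0,0.025,0,0,1],
    [0,0,0,0.0333,0,0,1],
    [0,0,0,0.0333,0,0,1]
  ]
}}

```text
t: 13.65
ee_pos: [463.2, 66.5, 245.0]
orientation: [0.429, 0.57, 0.693, -0.1]
force: [0.6, -0.2, 0.1]
finger_gap: 12.7
grasp_force: 88.0
```

```bash
python3 -c "
from h import *
rep()"
```

```text
t 13.65 tip rel mouth (along,y,z) [36.19 -0.42  0.54] F tool [-0.2   0.44  0.38] torq tool [ 0.39  0.8  -0.01] rot err [ 0.001 -0.001 -0.003] gap 12.692477706184436
```

Free motion inside the bore. I'll continue to just short of seating.

Converted, 4.6 cm is 0.0767, 4.3 cm is 0.0717.

Call:
{"method": "play_rows", "body": {
  "commands": [
    [0,0,0,0.0133,0,0,1],
    [0,0,0,0.0267,0,0,1],
    [0,0,0,0.04,0,0,1],
    [0,0,0,0.0533,0,0,1],
    [0,0,0,0.0633,0,0,1],
    [0,0,0,0.0717,0,0,1],
    [0,0,0,0.0767,0,0,1],
    [0,0,0,0.0767,0,0,1]
  ]
}}

```text
t: 14.45
ee_pos: [464.2, 98.9, 212.6]
orientation: [0.429, 0.57, 0.693, -0.1]
force: [0.9, 0.1, -0.8]
finger_gap: 12.5
grasp_force: 88.0
```

```bash
python3 -c "
from h import *
rep()"
```

```text
t 14.45 tip rel mouth (along,y,z) [81.92 -0.34  0.56] F tool [0.65 0.54 0.87] torq tool [0.38 0.83 0.03] rot err [ 0.001 -0.001 -0.002] gap 12.47808886007119
```

Converted, 1.5 cm is 0.025, 1.4 cm is 0.0233.

Call:
{"method": "play_rows", "body": {
  "commands": [
    [0,0,0,0.0067,0,0,1],
    [0,0,0,0.0133,0,0,1],
    [0,0,0,0.0183,0,0,1],
    [0,0,0,0.0217,0,0,1],
    [0,0,0,0.0233,0,0,1],
    [0,0,0,0.025,0,0,1]
  ]
}}

```text
t: 15.05
ee_pos: [464.5, 109.3, 202.3]
orientation: [0.429, 0.571, 0.693, -0.099]
force: [-0.1, 0.6, -1.3]
finger_gap: 12.4
grasp_force: 88.0
```

Converted, 0.2 cm is 0.0033, 0.1 cm is 0.0017.

Call:
{"method": "play_rows", "body": {
  "commands": [
    [0,0,0,0.0017,0,0,1],
    [0,0,0,0.0033,0,0,1]
  ]
}}

```text
t: 15.25
ee_pos: [464.5, 110.6, 200.9]
orientation: [0.429, 0.571, 0.693, -0.099]
force: [-0.5, 0.6, -1.8]
finger_gap: 12.7
grasp_force: 88.0
```

Converted, 0.2 cm is 0.0033, 0.1 cm is 0.0017.

Call:
{"method": "play_rows", "body": {
  "commands": [
    [0,0,0,0.0017,0,0,1],
    [0,0,0,0.0033,0,0,1]
  ]
}}

```text
t: 15.45
ee_pos: [464.6, 112.1, 199.5]
orientation: [0.429, 0.571, 0.693, -0.099]
force: [-0.1, 0.0, -0.9]
finger_gap: 12.8
grasp_force: 88.0
```

```bash
python3 -c "
from h import *
rep()"
```

```text
t 15.45 tip rel mouth (along,y,z) [100.56  -0.19   0.53] F tool [ 0.64 -0.45  0.48] torq tool [ 0.39  0.79 -0.1 ] rot err [ 0.001 -0.001 -0.002] gap 12.75282193032919
```

Not seated yet. I'll continue in 1 mm steps and check the force after each pair.

Converted, 0.2 cm is 0.0033, 0.1 cm is 0.0017.

Call:
{"method": "play_rows", "body": {
  "commands": [
    [0,0,0,0.0017,0,0,1],
    [0,0,0,0.0033,0,0,1]
  ]
}}

```text
t: 15.65
ee_pos: [464.6, 112.2, 199.3]
orientation: [0.431, 0.57, 0.692, -0.1]
force: [-3.0, -6.1, 8.4]
finger_gap: 12.7
grasp_force: 88.5
```

Converted, 0.2 cm is 0.0033, 0.1 cm is 0.0017.

Call:
{"method": "play_rows", "body": {
  "commands": [
    [0,0,0,0.0017,0,0,1],
    [0,0,0,0.0033,0,0,1]
  ]
}}

```text
t: 15.85
ee_pos: [464.7, 112.3, 199.3]
orientation: [0.432, 0.569, 0.692, -0.101]
force: [-5.5, -10.8, 14.3]
finger_gap: 12.8
grasp_force: 88.9
```

```bash
python3 -c "
from h import *
rep()"
```

```text
t 15.85 tip rel mouth (along,y,z) [100.93  -0.35   1.78] F tool [-17.89  -3.34  -4.52] torq tool [ 1.02 -2.49  0.02] rot err [-0.001 -0.009 -0.003] gap 12.794143732046749
```

The collar has seated: it stopped at 100.9 mm and the axial force is up to 18 N. I'll hold briefly, then draw straight out.

Converted, -6 cm is -0.1, -4.5 cm is -0.075.

Call:
{"method": "play_rows", "body": {
  "commands": [
    [0,0,0,0,0,0,1],
    [0,0,0,0,0,0,1],
    [0,0,0,-0.005,0,0,1],
    [0,0,0,-0.0167,0,0,1],
    [0,0,0,-0.0333,0,0,1],
    [0,0,0,-0.0533,0,0,1],
    [0,0,0,-0.075,0,0,1],
    [0,0,0,-0.1,0,0,1]
  ]
}}

```text
t: 16.65
ee_pos: [463.4, 71.8, 240.0]
orientation: [0.429, 0.571, 0.693, -0.099]
force: [-0.3, 0.1, -1.7]
finger_gap: 12.7
grasp_force: 88.0
```

Converted, -12 cm is -0.2, -11 cm is -0.1833.

Call:
{"method": "play_rows", "body": {
  "commands": [
    [0,0,0,-0.025,0,0,1],
    [0,0,0,-0.05,0,0,1],
    [0,0,0,-0.075,0,0,1],
    [0,0,0,-0.1083,0,0,1],
    [0,0,0,-0.15,0,0,1],
    [0,0,0,-0.1833,0,0,1],
    [0,0,0,-0.2,0,0,1],
    [0,0,0,-0.2,0,0,1]
  ]
}}

```text
t: 17.45
ee_pos: [461.0, -13.1, 325.6]
orientation: [0.43, 0.572, 0.692, -0.098]
force: [0.0, -0.6, -1.3]
finger_gap: 12.8
grasp_force: 88.0
```

Run:
```python
from kin import *
np.set_printoptions(suppress=True,precision=3,linewidth=150)
rep(); p,Rt,s=pose(); k=np.load("k.npy")
Rf=frame([0,1,0],[0,0,-1])
for tip in([463,-20,260],[463,140,85]):
    tp=tcp(tip,Rf); print(tp,ik(tp,Rf,k)[0]); cmd(tp,Rf)
print(s["joints"])
```

```text
t 17.45 tip rel mouth (along,y,z) [-77.17   0.71   0.03] F tool [ 0.52 -0.63  1.14] torq tool [ 0.38  0.81 -0.06] rot err [-0.    -0.001  0.002] gap 12.817909902360258
[ 463.  -172.   255.6] (np.float64(3.078787907240406e-29), array([-0.356,  0.224,  0.011,  1.357,  0.   ,  1.215]))
row [0.486, 0.775, 0.176, -6.27, -7.5, 14.35] n>= 6.2
[463.  -12.   80.6] (np.float64(4.316456471286977e-27), array([-0.026,  0.314, -0.36 ,  0.896,  0.   ,  1.545]))
row [0.486, 0.775, 0.176, 17.41, -8.49, 15.01] n>= 6.2
[ 0.483 -0.056 -0.42   0.989 -0.894  1.759]
```

Converted, 14.3 cm is 0.2383, -7.5 cm is -0.125, 0.775 rad is 0.2467.

Call:
{"method": "play_rows", "body": {
  "commands": [
    [0.1547,0.2467,0.056,-0.105,-0.125,0.2383,1],
    [0.1547,0.2467,0.056,-0.105,-0.125,0.2383,1],
    [0.1547,0.2467,0.056,-0.105,-0.125,0.2383,1],
    [0.1547,0.2467,0.056,-0.105,-0.125,0.2383,1],
    [0.1547,0.2467,0.056,-0.105,-0.125,0.2383,1],
    [0.1547,0.2467,0.056,-0.105,-0.125,0.2383,1],
    [0.1547,0.2467,0.056,-0.105,-0.125,0.2383,1],
    [0.1547,0.2467,0.056,-0.105,-0.125,0.2383,1]
  ]
}}

```text
t: 18.25
ee_pos: [463.5, -172.3, 253.0]
orientation: [-0.002, 0.707, 0.707, -0.003]
force: [-0.1, -0.1, -0.3]
finger_gap: 13.0
grasp_force: 88.1
```

Call:
{"method": "play_rows", "body": {
  "commands": [
    [0,0,0,0,0,0,1],
    [0,0,0,0,0,0,1],
    [0,0,0,0,0,0,1]
  ]
}}

```text
t: 18.55
ee_pos: [462.6, -170.1, 255.1]
orientation: [-0.0, 0.706, 0.708, -0.002]
force: [-0.1, 0.4, -0.8]
finger_gap: 12.8
grasp_force: 88.1
```

Run:
```python
from h import *
p,Rt,s=pose(); print(p,Rt.round(3).tolist(),s["force"],s["finger_gap"])
Rf=frame([0,1,0],[0,0,-1]); cmd(tcp([462,144,88],Rf),Rf)
```

```text
[ 462.64066879 -170.05629862  255.10645105] [[-0.004, 1.0, -0.003], [1.0, 0.004, -0.002], [-0.002, -0.003, -1.0]] [-0.14293536  0.39613561 -0.79814788] 12.787707326931276
row [-0.003, 0.002, 0.004, 16.24, 0.05, 17.12] n>= 4.7
```

Converted, 17.1 cm is 0.285, 0.05 cm is 0.0008, 0.004 rad is 0.0013.

Call:
{"method": "play_rows", "body": {
  "commands": [
    [0,0,0.0013,0.05,0,0.0533,1],
    [0,0,0.0013,0.1,0,0.1067,1],
    [0,0,0.0013,0.15,0.0008,0.16,1],
    [0,0,0.0013,0.2,0.0008,0.2117,1],
    [0,0,0.0013,0.2417,0.0008,0.255,1],
    [0,0,0.0013,0.2633,0.0008,0.2767,1],
    [0,0,0.0013,0.27,0.0008,0.285,1],
    [0,0,0.0013,0.27,0.0008,0.285,1]
  ]
}}

```text
t: 19.35
ee_pos: [462.1, -8.6, 83.7]
orientation: [-0.001, 0.707, 0.707, -0.002]
force: [0.1, 0.3, -1.3]
finger_gap: 12.5
grasp_force: 88.1
```

Call:
{"method": "play_rows", "body": {
  "commands": [
    [0,0,0,0,0,0,1],
    [0,0,0,0,0,0,1],
    [0,0,0,0,0,0,1],
    [0,0,0,0,0,0,1],
    [0,0,0,0,0,0,1]
  ]
}}

```text
t: 19.85
ee_pos: [462.8, -9.6, 84.0]
orientation: [-0.001, 0.708, 0.706, -0.001]
force: [0.1, 0.1, -1.0]
finger_gap: 12.9
grasp_force: 88.1
```

Run:
```python
from h import *
T=avg("top",3);S=cam("scene"); p,Rt,s=pose(); print(s["t"],p,"tip",p+Rt@TIP,"axis",Rt[:,0],s["force"],s["finger_gap"],abs(s["joint_vel"]).max())
g=[461,151.5]
for _ in range(2): r=rim(T,g); print(r); g=r[0]
o=np.zeros((600,800,3),np.uint8)
o[:400,:400]=cv2.resize(T["pixels"][200:300,200:300],None,fx=4,fy=4,interpolation=cv2.INTER_CUBIC)
o[:400,400:]=cv2.resize(S["pixels"][150:250,240:340],None,fx=4,fy=4,interpolation=cv2.INTER_CUBIC)
cv2.imwrite("pics/g.png",o[:400,:,::-1])
z=np.load("f0.npz"); d=abs(T["pixels"].astype(int)-z["T"].astype(int)).max(2)
print("changed px round vials/timer/tube", (d[225:310,405:520]>40).sum())
```

```text
20.05 [462.57947285  -9.32822927  83.72338005] tip [462.88681411 142.67713426  87.92278442] axis [ 0.00192351  0.99999728 -0.00131952] [-0.04686423 -0.89448325 -1.57241106] 12.932521220195998 0.00298808991596122
(array([461.2, 151.7]), np.float64(63.9), 51, np.float64(0.4))
(array([461.2, 151.6]), np.float64(64.0), 51, np.float64(0.37))
changed px round vials/timer/tube 0
```

View pics/g.png

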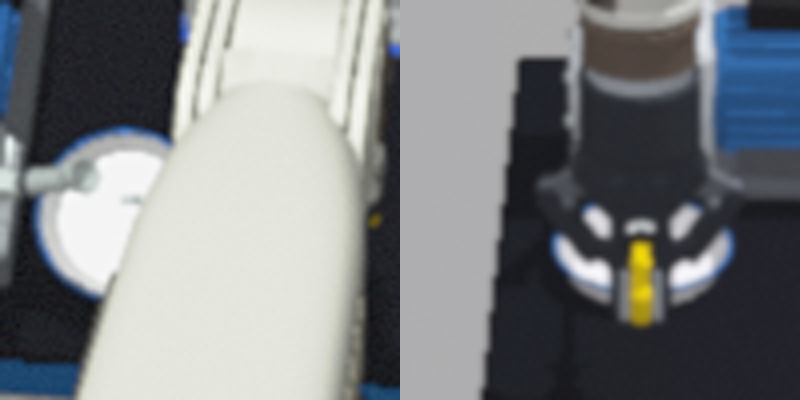

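The top crop shows the rod tip at (122,200), over the pan, with the mouth at (85,172) and the pan unmoved. The scene crop shows the grip held level at (640,280), clear of everything.

```bash
python3 -c "
from rig import manip
print(manip.job_done())"
```

```text
the job is handed in; nothing more can be done
None
```

I handed the job in at about 20 s of robot time: pan centred under the mouth to about 1 mm by the top camera, dipstick pushed in until its collar seated (18 N at 101 mm), drawn out, and now held level, marks up, with its tip over the pan; vials, tube and timer show no change in the top image.

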